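# Turn the wax tin label-forward on its stand and set the stop

### The job

The tin of finishing wax sits in the turntable of the wooden stand with its label turned away. Press a fingertip lightly against the side of the tin and roll it round, pressing no harder than on a light switch and never tipping it, until the middle of its label faces the red front mark of the stand; then slide the wooden stop block gently up against the tin so that its rubber pad rests on it, leave the tin standing flat and turned right, and let go. Leave the other things on the bench where they are.

Things in the scene. Friction and masses are not known exactly. Their poses are not given: they have to be found in the camera images.
- tin: loose steel tin, 90 mm diameter, 75 mm tall, 0.5 to 0.9 kg, too wide to grip; origin: centre of its underside, 13 mm above the bench; z up, own +x points to the middle of its label. Lower 17 mm hidden in the turntable, where it can shift 4 mm any way when pressed. Rolling it takes 2 to 3 N of friction at its side, so a press of 3 to 9 N; 15 N is too hard, and pressed high up it tips sooner
- label (a point): middle of the label, on the tin's side 46 mm above its underside, 45 mm from its axis. The label is white paper over 64 degrees of the side, 25 to 67 mm above the underside, with a red upright bar in its middle; a red stripe on the grey lid also points to it
- stand: fixed wooden block 30 mm tall; origin on the bench at the turntable's spindle; front: its own +x side, away from the robot. Reaches 80 mm to +x, -x, -y and 170 mm to +y. The turntable is a worn aluminium cup, 109 mm diameter, sunk flush in the block, 2.5 mm off-centre on its spindle, so the tin's side swings in and out as it turns; no limit, drag about 0.1 N m, stays where left
- front_mark (a point): outer end of the red front mark on the top of the stand, at (80, 0, 30) mm in the stand's frame, straight in front of the turntable's spindle
- stop (a joint): wooden stop block, 40 (stand x) by 30 (stand y) by 37 mm tall, on the stand's +y side; black rubber pad facing the tin, brass knob on top (18 mm diameter, top 84.5 mm above the bench). Value in m, 0 to 0.055, grows as it slides to the stand's -y, towards the tin; at 0 the pad is 90 mm from the spindle, so it meets the tin at 0.038 to 0.052. Takes 3 N to slide; stays where left
- stop_face (a point): middle of the rubber pad's face, 48.5 mm above the bench, 17 mm from the knob's axis towards the tin
- stop_back (a point): middle of the stop's back face (away from the tin), 48.5 mm above the bench, 30 mm behind stop_face; a fingertip can push here
- jar: bystander: amber glass jar with black cap, 56 mm diameter, 85 mm tall, in front of the stand; origin at underside
- plain_tin: bystander: plain aluminium tin without label, 80 mm diameter, 50 mm tall; origin at underside
- sanding_block: bystander: cork sanding block 110 x 65 x 35 mm; origin at underside
- brush: bystander: brush lying on the bench
- mallet: bystander: mallet lying on the bench
- blank: bystander: turned wooden disc 150 mm diameter, 30 mm tall; origin at underside
- sanding_discs: bystander: reddish stack of sanding discs, 120 mm diameter, 14 mm tall; origin at underside
Not all that is in view belongs to the job. Of the things like the tin, leave any that is green or yellow; of the rest the larger one is meant.

How it is judged:
By the outcome, as a careful person would: the job done as asked, in the order asked, and still so for the second after the job is handed in, with the robot touching nothing.
It also fails if it takes over 72 s, if anything falls off the work surface, if the arm or the gripper's body presses on something with over 40 N, if the wrist force passes 120 N, or if a joint passes its speed limit or range.

### The arm

A 7-joint arm with a two-finger parallel gripper is mounted at the origin on the work surface. World frame = base frame: x ahead of the robot, y to its left, z up, the work surface at z = 0. Lengths are in m, angles in rad, forces in N, time in s.
With the tool pointing down it reaches from about 0.425 to 0.925 m from the base axis. Payload 6.8 kg.
Tool frame: the origin (TCP) lies on the mounting face of the last link; the fingertips stand 173 mm ahead of it and the grasp point (between the pads) lies 155 mm ahead of it; z points along the fingers, x is the direction in which the jaws open and shut, and the axes are right-handed (so a half turn about z gives the same grasp; the last joint's range is limited). The gripper opens to 85 mm and grips with 20 to 120 N. Pads are 22 mm wide; open, the fingers measure 114 mm over their backs; the gripper's body (76 mm by 85 mm) begins 54 mm behind the grasp point. The pads swing forward as they close: fully open they stand 13 mm farther back than shut.
Start: joints at [1.223, 0.477, 0.022, 1.555, -0.011, 1.109, -0.083], TCP at [0.16, -0.656, 0.405] pointing down, gripper open.
Joint ranges: [-2.96, 2.96], [-0.34, 2.1], [-1.41, 1.46], [0.24, 2.44], [-1.37, 4.51], [0.17, 1.92], [-2.96, 2.96]. Speed limits (rad/s): [2.39, 2.39, 3.14, 3.14, 3.14, 3.14, 3.14].

### API

Orientations are given as a unit quaternion [w, x, y, z].
In Python, from rig import ctrl gives the robot as it stands.
- The arm moves only by the tool play_rows, never from a script. Its argument "targets" is a list of rows, each a list of 7 numbers: the shift along the world's x, y, z in cm, then the turn, a rotation vector about the world's x, y, z in rad, then the closure, from -1 (fully open) to 1 (shut). A call has 1 to 8 rows; each row is the pose to reach, as a shift and turn from the pose commanded when the call began; what a row does not reach only later rows make up. A row lasts 1/8 s, in which the tool goes at most 62.5 mm and 10.7 degrees, less where a joint would pass 70% of its speed; a pose out of reach is approached as far as the arm can. A call with a gripper value outside its range is refused whole. The fingers move at their own pace and stop on an object; the grip force is fixed at half the most. Time passes only in rows, so rows that repeat a pose let the fingers close. It gives the time, the measured TCP pose, the force and the opening at its end, in the units of the state.
- ctrl.state(): the state, without advancing time (a new reading comes with each control period).
- ctrl.get_image(name): name is "scene" or "top" or "wrist"; returns the picture (420x560x3 uint8, red, green, blue); there is no depth.
- ctrl.camera_params(name): a dict with "camera_matrix" (3x3 intrinsics, pixels), "k1" (the pictures are not rectified: a ray, as slopes to the right and down, at radius r is drawn at 1 + k1 r^2 times it, then the intrinsics apply), "R" (3x3) and "t" (3): a world point X has camera coordinates R X + t. Camera axes: x right, y down, z forward; pixel columns grow to the right and rows downward; lengths in m; the calibration is good to about 2 mm. A picture is of the moment at which its call begins: read the wrist's pose just before it. camera_params takes no time and is no camera call; for the wrist camera it gives the pose at the moment of the call.
- ctrl.finish_job(): hands the job in, once; it reports no verdict.
The state is a dict: "time_s": time; "joint_pos": joint angles; "qvel": joint speeds; "tau": joint torques, N m; "eef_pos": TCP position; "eef_rot": TCP orientation; "force": force on the tool from outside, world axes, zero at the start; "moment": the same for the moment, N m; "gripper_width": finger opening in m.
Only numpy, scipy, OpenCV 4.12 (cv2) and the standard library are available. Lean on these libraries where they do the work, as an engineer would, in place of code of your own. Each camera call takes 0.05 s, during which the arm holds its last target.

## Working session

There is one attempt and no reset: what is moved stays moved. The work goes in short steps, Python scripts to look and compute and a tool call to move; the robot and the scene stay as the last step left them, time stands still between calls to the robot, and variables do not carry over. Pictures are saved under pics/ and viewed, and the job is handed in when it is done.

Besides the shell and the picture viewer there is one more tool, called as name([rows], argument=value, ...), one row to a line, values as JSON. play_rows: Moves the arm, as the interface text tells. Its arguments: {"type":"object","properties":{"targets":{"type":"array"}},"required":["targets"]}

```bash
ls; mkdir -p pics; python3 - <<'E'
from rig import ctrl
import cv2
for n in ["scene","top","wrist"]:
    im=ctrl.get_image(n); cv2.imwrite(f"pics/{n}0.png",im[:,:,::-1])
    p=ctrl.camera_params(n); print(n,p)
s=ctrl.state(); print(s)
E
```

```text
pics
scene {'camera_matrix': array([[422.78660067,   0.        , 279.50488751],
       [  0.        , 422.78660067, 212.74389507],
       [  0.        ,   0.        ,   1.        ]]), 'k1': -0.06718083437044427, 'R': array([[-0.01667486,  0.99983779, -0.00680745],
       [ 0.72666794,  0.00744193, -0.68694856],
       [-0.68678647, -0.01640152, -0.72667416]]), 't': array([-0.02211888, -0.3572845 ,  1.64730921])}
top {'camera_matrix': array([[526.36209078,   0.        , 287.76406864],
       [  0.        , 526.36209078, 208.89772971],
       [  0.        ,   0.        ,   1.        ]]), 'k1': 0.06997942984768446, 'R': array([[-0.02390835, -0.999712  ,  0.00207388],
       [-0.98549645,  0.02321966, -0.16809993],
       [ 0.16800336, -0.0060628 , -0.98576778]]), 't': array([0.04900596, 0.57191795, 1.56741182])}
wrist {'camera_matrix': array([[354.11440357,   0.        , 278.93610479],
       [  0.        , 354.11440357, 205.05048417],
       [  0.        ,   0.        ,   1.        ]]), 'k1': 0.030511007595164334, 'R': array([[ 0.23853379, -0.97113304, -0.00149875],
       [-0.93546909
[... 152 characters left out ...]
int_pos': array([ 1.22289914,  0.47761316,  0.0223883 ,  1.55620423, -0.01148302,
        1.10929863, -0.08311763]), 'qvel': array([-1.67329910e-03, -1.68188211e-03, -4.05435638e-04, -3.20609594e-03,
        4.15711289e-04,  3.12724491e-04,  9.85169439e-05]), 'tau': array([ 3.21685766e-03, -5.96925938e+01,  1.61039796e+00, -2.81490487e+01,
        1.26054752e-02,  6.55836600e-03, -2.33752601e-06]), 'eef_pos': array([ 0.16025412, -0.65548784,  0.40395623]), 'eef_rot': array([-3.76948171e-04,  7.86599261e-01, -6.17463454e-01, -5.86702985e-04]), 'force': array([-0.37911306, -0.07015639,  0.13571397]), 'moment': array([-0.01651895, -0.04783175, -0.0041534 ]), 'gripper_width': 0.0850984860746998}
```

View pics/scene0.png

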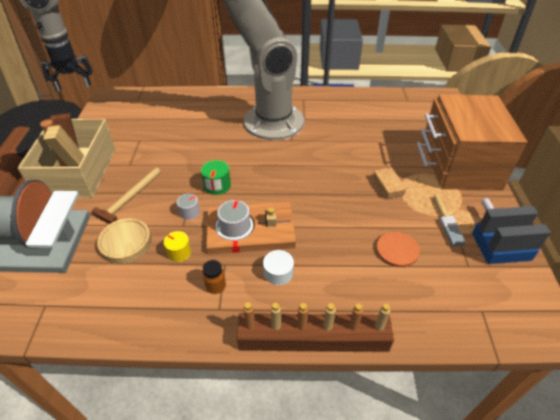

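View pics/top0.png

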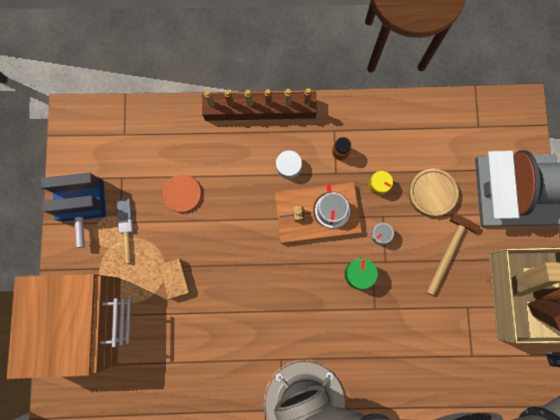

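View pics/wrist0.png

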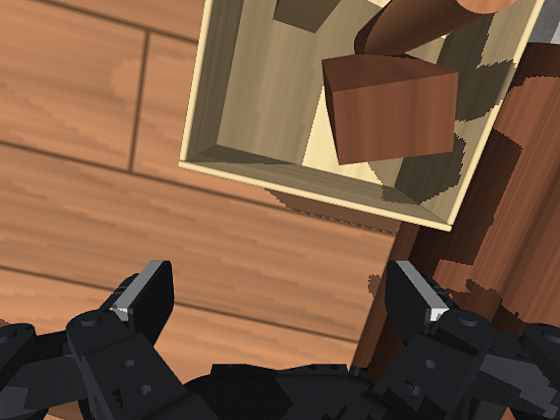

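Candidates (scene px): green tin (216,177), yellow tin (177,246), small grey tin with a stripe (188,206), large grey tin in the stand (234,217), plain tin without label (278,267). I choose the large grey one in the stand and will check it in a close crop.

```bash
python3 - <<'E'
import cv2
im=cv2.imread("pics/top0.png")[165:260,260:410]; cv2.imwrite("pics/top0c.png",cv2.resize(im,None,fx=5,fy=5,interpolation=cv2.INTER_CUBIC))
im=cv2.imread("pics/scene0.png")[180:280,180:310]; cv2.imwrite("pics/scene0c.png",cv2.resize(im,None,fx=6,fy=6,interpolation=cv2.INTER_CUBIC))
E
```

```text
(no output)
```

View pics/top0c.png

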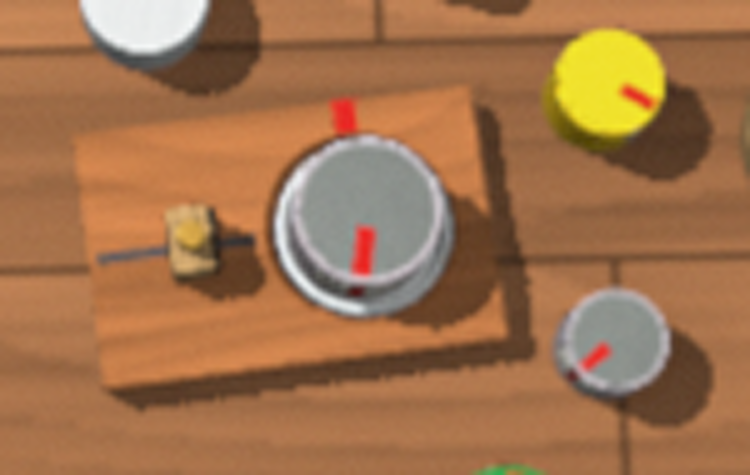

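View pics/scene0c.png

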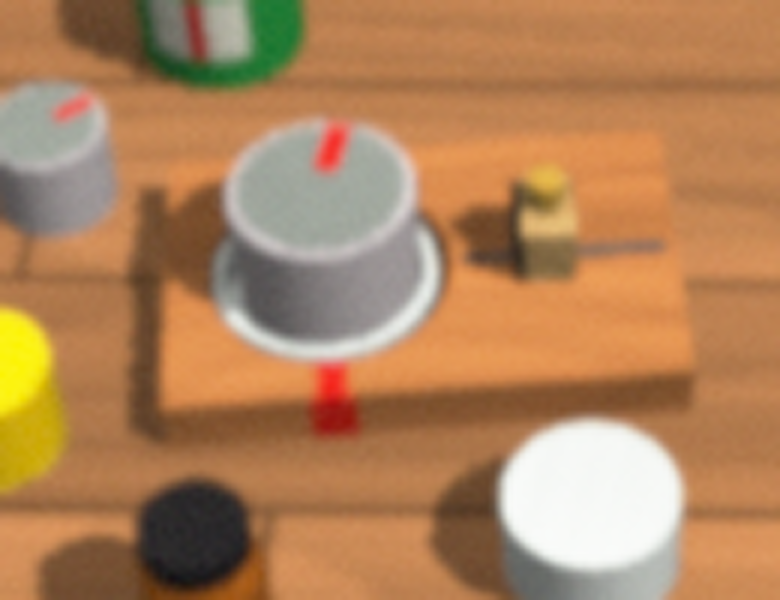

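```bash
cat > h.py <<'E'
import numpy as np, cv2
from rig import ctrl
def proj(n,X,p=None):
    p=p or ctrl.camera_params(n); X=np.atleast_2d(X)
    K=p["camera_matrix"]; 
    o,_=cv2.projectPoints(X.astype(float),cv2.Rodrigues(p["R"])[0],p["t"],K,np.array([p["k1"],0,0,0,0.]))
    return o[:,0]
def unproj(n,uv,z,p=None):
    p=p or ctrl.camera_params(n)
    q=cv2.undistortPoints(np.array(uv,float).reshape(-1,1,2),p["camera_matrix"],np.array([p["k1"],0,0,0,0.]))[:,0]
    d=np.c_[q,np.ones(len(q))]@p["R"]; c=-p["R"].T@p["t"]
    return c+d*((np.asarray(z)-c[2])/d[:,2])[:,None]
E
python3 - <<'E'
from h import *
np.set_printoptions(precision=4,suppress=True)
a=np.array([[76,138],[470,86],[505,340],[105,388],[343,100],[368,210],[366,228],[362,275],[192,235]])/5+[260,165]
z=np.array([.03]*5+[.088]*3+[.0845])
print(unproj("top",a,z))
b=np.array([[160,412],[690,375],[660,133],[330,405],[320,190],[326,168],[340,124],[546,178]])/6+[180,180]
print(unproj("scene",b,np.array([.03]*4+[.088]*3+[.083])))
E
```

```text
[[ 0.6286  0.0733  0.03  ]
 [ 0.6559 -0.1739  0.03  ]
 [ 0.4955 -0.1882  0.03  ]
 [ 0.4716  0.0586  0.03  ]
 [ 0.6489 -0.0942  0.03  ]
 [ 0.5687 -0.1017  0.088 ]
 [ 0.5578 -0.1001  0.088 ]
 [ 0.5295 -0.0966  0.088 ]
 [ 0.5566  0.004   0.0845]]
[[ 0.6595 -0.1697  0.03  ]
 [ 0.6344  0.0765  0.03  ]
 [ 0.4747  0.0625  0.03  ]
 [ 0.6543 -0.0909  0.03  ]
 [ 0.5717 -0.0981  0.088 ]
 [ 0.5573 -0.0966  0.088 ]
 [ 0.5277 -0.0925  0.088 ]
 [ 0.558   0.0078  0.083 ]]
```

The crop shows the unlabelled-facing grey 90 mm tin in the cup, its lid stripe pointing back at the robot (top px ≈(333,216)), and the front mark's outer end at (328.6,185). The stop knob is at about (298,212). The choice holds. Both cameras agree within about 4 mm: spindle ≈(0.570,-0.101), stand yaw ≈5.8°.

```bash
cat >> h.py <<'E'
from scipy.spatial.transform import Rotation as Rn
def rot(s): q=s["eef_rot"]; return Rn.from_quat([q[1],q[2],q[3],q[0]])
def toolpose(tip,alpha,th):  # tool y outward (azimuth alpha deg), tilted th deg with tip leading inward
    a=np.radians(alpha);t=np.radians(th)
    r=np.array([np.cos(a),np.sin(a),0]);z=-np.sin(t)*r-np.cos(t)*np.array([0,0,1])
    y=np.cos(t)*r-np.sin(t)*np.array([0,0,1]); x=np.cross(y,z)
    R=np.c_[x,y,z]; return np.array(tip)-0.173*z, Rn.from_matrix(R)
def rel(p0,R0,p1,R1): return np.r_[(p1-p0)*100,(R1*R0.inv()).as_rotvec()]
E
python3 - <<'E'
from h import *
np.set_printoptions(precision=4,suppress=True)
s=ctrl.state();R=rot(s); print(R.as_matrix())
p=ctrl.camera_params("wrist"); c=-p["R"].T@p["t"]; print("cam in tool",R.inv().apply(c-s["eef_pos"]))
print(p["R"]@R.as_matrix())
r=rel(s["eef_pos"],R,*toolpose([.66,-.09,.23],5.8,0)); print(r)
b=np.array([[178,234],[193,506],[590,475],[90,525]])
print(unproj("top",[[342,145],[289,159],[383,229],[362,270]],[.085,.05,.06,.08]))
E
```

```text
[[ 0.2375 -0.9714 -0.0005]
 [-0.9714 -0.2375  0.0013]
 [-0.0014  0.0001 -1.    ]]
cam in tool [ 0.0002 -0.0685  0.0315]
[[ 1.     -0.0011  0.0001]
 [ 0.0011  0.9634 -0.268 ]
 [ 0.0002  0.268   0.9634]]
[49.9746 56.5488 -0.0956  0.0005 -0.002   3.0031]
[[ 0.7609 -0.1349  0.085 ]
 [ 0.7302  0.0278  0.05  ]
 [ 0.5026 -0.2507  0.06  ]
 [ 0.3799 -0.1785  0.08  ]]
```

play_rows([
  [3.1,3.5,0,0,0,0.18,1],
  [6.2,7.0,0,0,0,0.36,1],
  [9.3,10.5,0,0,0,0.54,1],
  [12.4,14,0,0,0,0.72,1],
  [15.5,17.5,0,0,0,0.9,1],
  [18.6,21,0,0,0,1.08,1],
  [21.7,24.5,0,0,0,1.26,1],
  [24.8,28,0,0,0,1.44,1],
])

```text
time_s: 1.15
eef_pos: [0.409, -0.3745, 0.4046]
eef_rot: [0.0, 0.998, 0.057, -0.0]
force: [0.6, -0.0, -0.0]
gripper_width: -0.0002
```

play_rows([
  [3.1,3.6,0,0,0,0.18,1],
  [6.2,7.2,0,0,0,0.36,1],
  [9.3,10.8,0,0,0,0.54,1],
  [12.4,14.4,0,0,0,0.72,1],
  [15.5,18,0,0,0,0.9,1],
  [18.6,21.6,0,0,0,1.08,1],
  [21.7,25,0,0,0,1.26,1],
  [25.2,28.5,0,0,0,1.44,1],
])

```text
time_s: 2.15
eef_pos: [0.661, -0.09, 0.4044]
eef_rot: [-0.0, 0.713, 0.701, -0.0]
force: [-0.1, -0.1, 0.5]
gripper_width: 0.0001
```

play_rows([
  [0,0,0,0,0,0.123,1],
  [0,0,0,0,0,0.123,1],
])

```text
time_s: 2.4
eef_pos: [0.6604, -0.0905, 0.404]
eef_rot: [-0.001, 0.671, 0.742, -0.0]
force: [-0.9, 0.4, 0.5]
gripper_width: -0.0001
```

```bash
python3 - <<'E'
from h import *
np.set_printoptions(precision=4,suppress=True)
s=ctrl.state();p=ctrl.camera_params("wrist");im=ctrl.get_image("wrist");cv2.imwrite("pics/w1.png",im[:,:,::-1])
import pickle;pickle.dump((s,p),open("pics/w1.pkl","wb"))
print(s["time_s"],s["eef_pos"],rot(s).as_matrix(),s["joint_pos"],s["force"],s["gripper_width"])
E
```

```text
2.4 [ 0.6604 -0.0905  0.404 ] [[-0.1004  0.9949 -0.0012]
 [ 0.9949  0.1004  0.0005]
 [ 0.0007 -0.0011 -1.    ]] [ 0.5613  0.577  -0.7685  1.5367  0.4182  1.1999  1.3916] [-0.8573  0.3988  0.4807] -7.709791338127659e-05
```

View pics/w1.png

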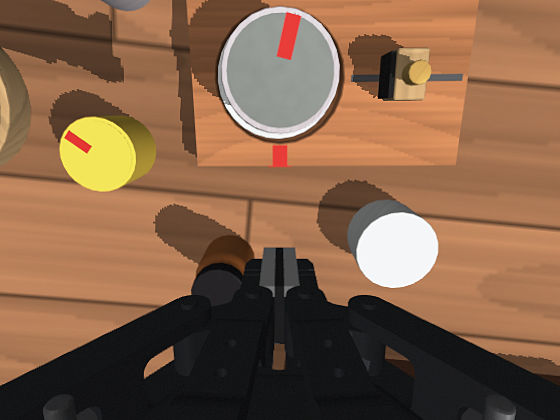

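```bash
python3 - <<'E'
from h import *
im=cv2.imread("pics/w1.png")[0:180,185:485]; cv2.imwrite("pics/w1c.png",cv2.resize(im,None,fx=2.66667,fy=2.66667,interpolation=cv2.INTER_CUBIC))
E
```

```text
(no output)
```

View pics/w1c.png

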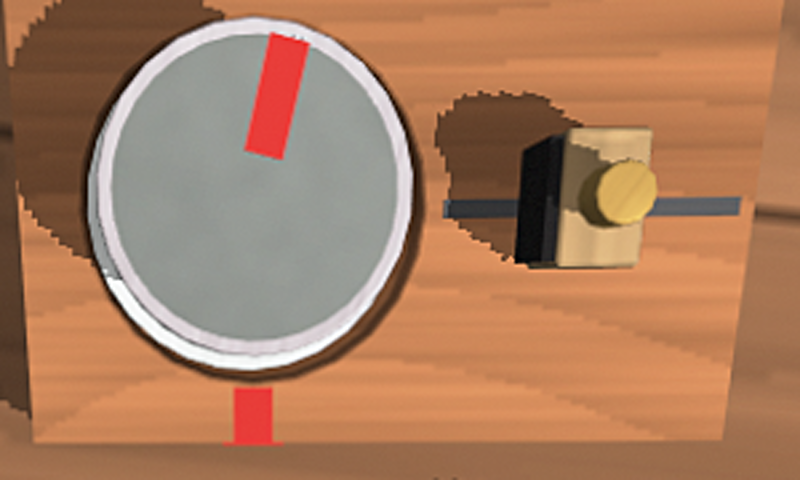

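```bash
python3 - <<'E'
from h import *
import pickle
np.set_printoptions(precision=4,suppress=True)
s,p=pickle.load(open("pics/w1.pkl","rb"))
f=lambda a,z:unproj("wrist",np.array(a)/2.66667+[185,0],np.array([z]*len(a)),p)
c=f([[33,442],[722,440],[253,443]],.03);print(c); d=c[1]-c[0];ph=np.arctan2(-d[0],d[1]);print(np.degrees(ph),np.linalg.norm(d))
r=np.array([np.cos(ph),np.sin(ph),0]);print("origins", c[2]-.08*r, c[0]-.08*r+.08*np.array([-r[1],r[0],0]), c[1]-.08*r-.17*np.array([-r[1],r[0],0]))
l=f([[98,185],[412,185],[255,17],[255,355],[265,155],[290,38]],.088);print(l)
d=l[5]-l[4];print("stripe deg",np.degrees(np.arctan2(d[1],d[0])), "lid c",(l[0]+l[1])/2,(l[2]+l[3])/2)
print("knob",f([[628,190]],.0845))
E
```

```text
[[ 0.6563 -0.1704  0.03  ]
 [ 0.6304  0.0782  0.03  ]
 [ 0.6485 -0.0907  0.03  ]]
5.935795843044315 0.25001289495016704
origins [ 0.5689 -0.0989  0.03  ] [ 0.5684 -0.0991  0.03  ] [ 0.5684 -0.0991  0.03  ]
[[ 0.5711 -0.1426  0.088 ]
 [ 0.5622 -0.0547  0.088 ]
 [ 0.5249 -0.103   0.088 ]
 [ 0.6132 -0.0939  0.088 ]
 [ 0.5585 -0.0967  0.088 ]
 [ 0.5289 -0.0931  0.088 ]]
stripe deg 173.00166992830236 lid c [ 0.5666 -0.0987  0.088 ] [ 0.569  -0.0984  0.088 ]
knob [[0.5572 0.007  0.0845]]
```

```bash
cat >> h.py <<'E'
S=np.array([0.569,-0.0993]); PHI=5.85
def fing(alpha,rad,z=0.040,th=12): 
    a=np.radians(alpha); return toolpose([S[0]+rad*np.cos(a),S[1]+rad*np.sin(a),z],alpha,th)
E
python3 - <<'E'
from h import *
np.set_printoptions(precision=3,suppress=True)
s=ctrl.state();p0,R0=s["eef_pos"],rot(s)
for a in [(5.85,.080,.14),(5.85,.072,.040),(5.85,.062,.040)]: print(rel(p0,R0,*fing(*a)))
E
```

```text
[ 2.421  0.372 -9.491 -0.021  0.207  0.004]
[  1.625   0.291 -19.491  -0.021   0.207   0.004]
[  0.63    0.189 -19.491  -0.021   0.207   0.004]
```

play_rows([
  [1.2,0.2,-4.5,-0.01,0.1,0.002,1],
  [2.4,0.37,-9.5,-0.021,0.207,0.004,1],
  [2.2,0.35,-13,-0.021,0.207,0.004,1],
  [1.9,0.31,-17,-0.021,0.207,0.004,1],
  [1.63,0.29,-19.5,-0.021,0.207,0.004,1],
  [1.63,0.29,-19.5,-0.021,0.207,0.004,1],
  [1.63,0.29,-19.5,-0.021,0.207,0.004,1],
])

```text
time_s: 3.32
eef_pos: [0.6771, -0.0883, 0.2111]
eef_rot: [-0.069, 0.666, 0.739, -0.077]
force: [0.1, 0.9, 0.5]
gripper_width: -0.0001
```

```bash
python3 - <<'E'
from h import *
np.set_printoptions(precision=4,suppress=True)
s=ctrl.state();p=ctrl.camera_params("wrist")
for n in ["wrist","scene"]:
    im=ctrl.get_image(n);cv2.imwrite(f"pics/{n}2.png",im[:,:,::-1])
print(s["time_s"],s["eef_pos"],fing(5.85,.072)[0],s["force"],s["moment"])
print((rot(s)*fing(5.85,.07)[1].inv()).as_rotvec())
im=cv2.imread("pics/scene2.png")[180:280,180:310]; cv2.imwrite("pics/scene2c.png",cv2.resize(im,None,fx=6,fy=6,interpolation=cv2.INTER_CUBIC))
E
```

```text
3.325 [ 0.6771 -0.0883  0.2111] [ 0.6764 -0.0883  0.2092] [0.09   0.9432 0.5091] [ 0.0728 -0.2461  0.0318]
[ 0.0001 -0.003   0.0012]
```

View pics/wrist2.png

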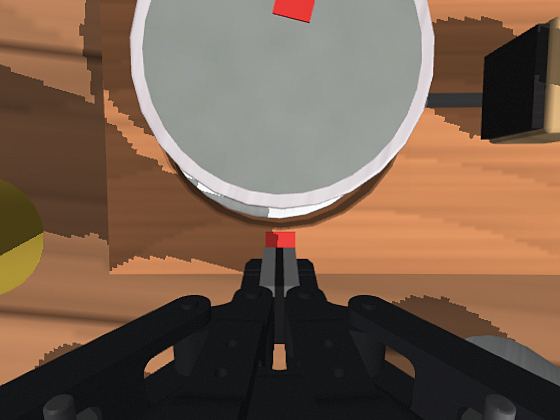

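View pics/scene2c.png

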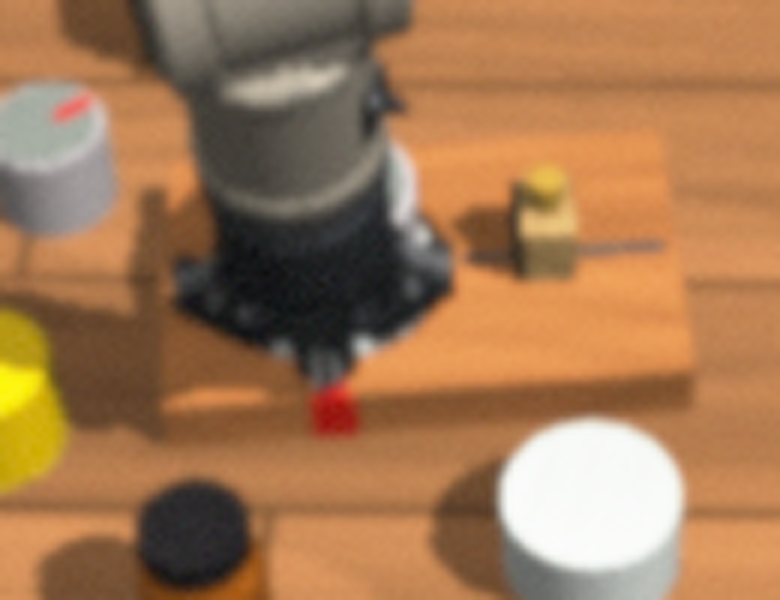

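play_rows([
  [-0.5,-0.05,-0.15,0,0,0,1],
  [-0.9,-0.09,-0.3,0,0,0,1],
  [-1.2,-0.12,-0.3,0,0,0,1],
  [-1.2,-0.12,-0.3,0,0,0,1],
])

```text
time_s: 3.92
eef_pos: [0.6644, -0.0891, 0.2067]
eef_rot: [-0.07, 0.665, 0.739, -0.077]
force: [0.2, -0.1, -0.8]
gripper_width: -0.0001
```

play_rows([
  [-0.1,-0.01,0,0,0,0,1],
  [-0.2,-0.02,0,0,0,0,1],
])

```text
time_s: 4.18
eef_pos: [0.6627, -0.0892, 0.2067]
eef_rot: [-0.07, 0.665, 0.739, -0.077]
force: [0.2, -0.4, 0.4]
gripper_width: 0.0003
```

play_rows([
  [-0.1,-0.01,0,0,0,0,1],
  [-0.2,-0.02,0,0,0,0,1],
])

```text
time_s: 4.42
eef_pos: [0.6606, -0.0894, 0.2067]
eef_rot: [-0.07, 0.665, 0.739, -0.077]
force: [0.4, -0.1, 0.2]
gripper_width: 0.0003
```

play_rows([
  [-0.1,-0.01,0,0,0,0,1],
  [-0.2,-0.02,0,0,0,0,1],
])

```text
time_s: 4.68
eef_pos: [0.6586, -0.0896, 0.2067]
eef_rot: [-0.07, 0.665, 0.739, -0.077]
force: [-0.5, -0.1, -0.0]
gripper_width: 0.0002
```

play_rows([
  [-0.1,-0.01,0,0,0,0,1],
  [-0.2,-0.02,0,0,0,0,1],
])

```text
time_s: 4.92
eef_pos: [0.6573, -0.0898, 0.207]
eef_rot: [-0.069, 0.665, 0.739, -0.076]
force: [3.2, 0.3, -1.4]
gripper_width: 0.0001
```

```bash
python3 - <<'E'
from h import *
im=ctrl.get_image("wrist");cv2.imwrite(f"pics/w3.png",im[:,:,::-1])
s=ctrl.state();print(s["eef_pos"],s["force"],s["moment"])
E
```

```text
[ 0.65702576 -0.08974537  0.20691933] [ 2.4147499   0.59999587 -1.06050139] [ 0.14705707 -0.97627818  0.05824751]
```

View pics/w3.png

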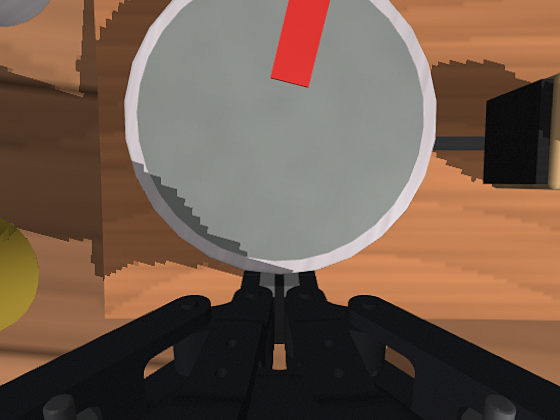

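play_rows([
  [-0.1,-0.01,0,0,0,0,1],
  [-0.1,-0.01,0,0,0,0,1],
])

```text
time_s: 5.22
eef_pos: [0.6558, -0.0897, 0.2069]
eef_rot: [-0.069, 0.665, 0.739, -0.077]
force: [3.5, 0.7, -1.5]
gripper_width: -0.0001
```

play_rows([
  [-0.1,-0.01,0,0,0,0,1],
  [-0.1,-0.01,0,0,0,0,1],
])

```text
time_s: 5.48
eef_pos: [0.6553, -0.0902, 0.2071]
eef_rot: [-0.069, 0.666, 0.739, -0.076]
force: [5.8, 0.6, -0.6]
gripper_width: 0.0002
```

```bash
cat >> h.py <<'E'
def orbit(step,n,dr=0.0,p=None,c=None):
    s=ctrl.state();p=s["eef_pos"][:2] if p is None else np.array(p);c=S if c is None else c
    for i in range(1,n+1):
        a=np.radians(step*i);M=np.array([[np.cos(a),-np.sin(a)],[np.sin(a),np.cos(a)]])
        v=p-c; v=v*(1-dr*i/n/np.linalg.norm(v)); d=(M@v+c-p)*100
        print([round(d[0],2),round(d[1],2),0,0,0,round(a,3),1],end=", ")
    print()
E
python3 -c "
from h import *
orbit(-3,8)"
```

```text
[np.float64(0.04), np.float64(-0.45), 0, 0, 0, np.float64(-0.052), 1], [np.float64(0.05), np.float64(-0.91), 0, 0, 0, np.float64(-0.105), 1], [np.float64(0.04), np.float64(-1.36), 0, 0, 0, np.float64(-0.157), 1], [np.float64(0.0), np.float64(-1.81), 0, 0, 0, np.float64(-0.209), 1], [np.float64(-0.06), np.float64(-2.26), 0, 0, 0, np.float64(-0.262), 1], [np.float64(-0.14), np.float64(-2.71), 0, 0, 0, np.float64(-0.314), 1], [np.float64(-0.25), np.float64(-3.15), 0, 0, 0, np.float64(-0.367), 1], [np.float64(-0.38), np.float64(-3.59), 0, 0, 0, np.float64(-0.419), 1],
```

play_rows([
  [0.04,-0.45,0,0,0,-0.052,1],
  [0.05,-0.91,0,0,0,-0.105,1],
  [0.04,-1.36,0,0,0,-0.157,1],
  [0.0,-1.81,0,0,0,-0.209,1],
])

```text
time_s: 5.98
eef_pos: [0.6546, -0.108, 0.2068]
eef_rot: [-0.078, 0.74, 0.665, -0.069]
force: [3.9, 2.1, 0.2]
gripper_width: 0.0001
```

```bash
cat >> h.py <<'E'
def rep(name=None):
    s=ctrl.state();R=rot(s).as_matrix();tip=s["eef_pos"]+.173*R[:,2];al=np.degrees(np.arctan2(R[1,1],R[0,1]))
    d=tip[:2]-S; r=np.array([np.cos(np.radians(al)),np.sin(np.radians(al))]);t=np.array([-r[1],r[0]])
    print("t %.2f alpha %.1f tip rad %.4f tan %.4f z %.4f | F out %.1f tan %.1f z %.1f"%(s["time_s"],al,d@r,d@t,tip[2],s["force"][:2]@r,s["force"][:2]@t,s["force"][2]))
    if name:
        p=ctrl.camera_params("wrist");im=ctrl.get_image("wrist");cv2.imwrite(f"pics/{name}.png",im[:,:,::-1])
        import pickle;pickle.dump((s,p),open(f"pics/{name}.pkl","wb"))
E
python3 -c "
from h import *
rep('w4')"
```

```text
t 5.97 alpha -6.1 tip rad 0.0503 tan 0.0006 z 0.0375 | F out 3.7 tan 2.5 z 0.2
```

View pics/w4.png

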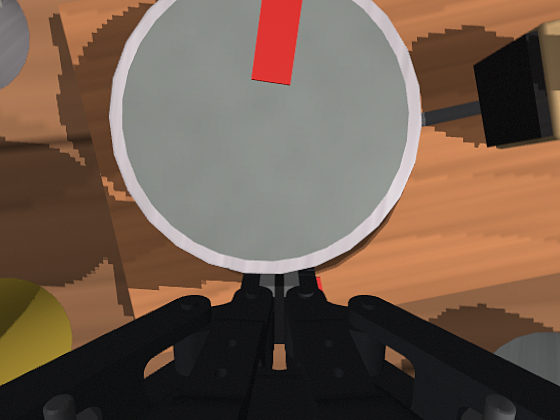

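```bash
cat >> h.py <<'E'
def stripe(name,show=True):
    "lid circle + stripe from wrist image; unprojected at z=.088; returns world angle, centre"
    import pickle
    s,p=pickle.load(open(f"pics/{name}.pkl","rb"));im=cv2.imread(f"pics/{name}.png")
    hsv=cv2.cvtColor(im,cv2.COLOR_BGR2HSV)
    red=((hsv[...,0]<6)|(hsv[...,0]>174))&(hsv[...,1]>150)&(hsv[...,2]>90)
    n,lab,st,ce=cv2.connectedComponentsWithStats(red.astype(np.uint8))
    for i in range(1,n):
        if st[i,4]<150: continue
        ys,xs=np.where(lab==i);P=unproj("wrist",np.c_[xs,ys],np.full(len(xs),.088),p)[:,:2]
        m=P.mean(0);w,v=np.linalg.eigh(np.cov((P-m).T));d=v[:,1]
        print("comp px",ce[i].round(),"area",st[i,4],"world",m.round(4),"dir",np.degrees(np.arctan2(d[1],d[0])).round(1),"mod180; sd",np.sqrt(w).round(4),"from S dir",np.degrees(np.arctan2(*(m-S)[::-1])).round(1))
E
python3 -c "
from h import *
import pickle
stripe('w1');stripe('w4')
s,p=pickle.load(open('pics/w4.pkl','rb'))
print(unproj('wrist',[[110,113],[422,113],[192,250],[266,274],[340,250]],np.full(5,.088),p))
"
```

```text
comp px [288.  36.] area 646 world [ 0.5432 -0.0955] dir 172.2 mod180; sd [0.003  0.0086] from S dir 171.6
comp px [ 77. 141.] area 220 world [ 0.6363 -0.2521] dir 57.7 mod180; sd [0.002  0.0056] from S dir -66.2
comp px [280. 156.] area 318 world [ 0.631  -0.0929] dir -174.1 mod180; sd [0.0034 0.0052] from S dir 5.8
comp px [276.  41.] area 3273 world [ 0.544  -0.0968] dir 164.3 mod180; sd [0.0032 0.0065] from S dir 174.3
[[ 0.55889859 -0.14537888  0.088     ]
 [ 0.56813394 -0.05798194  0.088     ]
 [ 0.60004519 -0.1273041   0.088     ]
 [ 0.60935447 -0.10673982  0.088     ]
 [ 0.60460472 -0.08461632  0.088     ]]
```

```bash
python3 -c "
from h import *
orbit(-3,8,0.0008)"
```

```text
[np.float64(-0.07), np.float64(-0.44), 0, 0, 0, np.float64(-0.052), 1], [np.float64(-0.17), np.float64(-0.88), 0, 0, 0, np.float64(-0.105), 1], [np.float64(-0.29), np.float64(-1.32), 0, 0, 0, np.float64(-0.157), 1], [np.float64(-0.43), np.float64(-1.74), 0, 0, 0, np.float64(-0.209), 1], [np.float64(-0.59), np.float64(-2.16), 0, 0, 0, np.float64(-0.262), 1], [np.float64(-0.77), np.float64(-2.57), 0, 0, 0, np.float64(-0.314), 1], [np.float64(-0.98), np.float64(-2.97), 0, 0, 0, np.float64(-0.367), 1], [np.float64(-1.2), np.float64(-3.35), 0, 0, 0, np.float64(-0.419), 1],
```

play_rows([
  [-0.07,-0.44,0,0,0,-0.052,1],
  [-0.17,-0.88,0,0,0,-0.105,1],
  [-0.29,-1.32,0,0,0,-0.157,1],
  [-0.43,-1.74,0,0,0,-0.209,1],
  [-0.59,-2.16,0,0,0,-0.262,1],
])

```text
time_s: 6.65
eef_pos: [0.6489, -0.1305, 0.2069]
eef_rot: [-0.085, 0.821, 0.562, -0.058]
force: [5.3, -0.5, 0.6]
gripper_width: 0.0001
```

```bash
python3 -c "
from h import *
rep('w5');stripe('w5')
orbit(-3,8,0.000)"
```

```text
t 6.65 alpha -21.2 tip rad 0.0502 tan -0.0001 z 0.0375 | F out 5.2 tan 1.5 z 0.6
comp px [279.  41.] area 3293 world [ 0.5455 -0.0901] dir 148.5 mod180; sd [0.0032 0.0065] from S dir 158.7
comp px [346. 283.] area 1043 world [ 0.6167 -0.0966] dir -176.8 mod180; sd [0.0026 0.0029] from S dir 3.2
[np.float64(-0.18), np.float64(-0.41), 0, 0, 0, np.float64(-0.052), 1], [np.float64(-0.38), np.float64(-0.81), 0, 0, 0, np.float64(-0.105), 1], [np.float64(-0.6), np.float64(-1.21), 0, 0, 0, np.float64(-0.157), 1], [np.float64(-0.84), np.float64(-1.59), 0, 0, 0, np.float64(-0.209), 1], [np.float64(-1.1), np.float64(-1.95), 0, 0, 0, np.float64(-0.262), 1], [np.float64(-1.38), np.float64(-2.3), 0, 0, 0, np.float64(-0.314), 1], [np.float64(-1.68), np.float64(-2.64), 0, 0, 0, np.float64(-0.367), 1], [np.float64(-1.99), np.float64(-2.96), 0, 0, 0, np.float64(-0.419), 1],
```

play_rows([
  [-0.18,-0.41,0,0,0,-0.052,1],
  [-0.38,-0.81,0,0,0,-0.105,1],
  [-0.6,-1.21,0,0,0,-0.157,1],
  [-0.84,-1.59,0,0,0,-0.209,1],
  [-1.1,-1.95,0,0,0,-0.262,1],
  [-1.38,-2.3,0,0,0,-0.314,1],
  [-1.68,-2.64,0,0,0,-0.367,1],
  [-1.99,-2.96,0,0,0,-0.419,1],
])

```text
time_s: 7.7
eef_pos: [0.6289, -0.1608, 0.2069]
eef_rot: [-0.095, 0.92, 0.379, -0.039]
force: [5.0, -2.7, -0.6]
gripper_width: 0.0
```

```bash
python3 -c "
from h import *
rep('w6');stripe('w6')
orbit(-3,8,0.000)"
```

```text
t 7.70 alpha -45.2 tip rad 0.0504 tan -0.0008 z 0.0375 | F out 5.4 tan 1.6 z -0.6
comp px [280.  41.] area 3305 world [ 0.5513 -0.0813] dir 123.9 mod180; sd [0.0032 0.0065] from S dir 134.6
comp px [400. 249.] area 1445 world [ 0.6171 -0.0984] dir -174.0 mod180; sd [0.0027 0.0039] from S dir 1.1
[np.float64(-0.33), np.float64(-0.3), 0, 0, 0, np.float64(-0.052), 1], [np.float64(-0.68), np.float64(-0.59), 0, 0, 0, np.float64(-0.105), 1], [np.float64(-1.04), np.float64(-0.85), 0, 0, 0, np.float64(-0.157), 1], [np.float64(-1.42), np.float64(-1.1), 0, 0, 0, np.float64(-0.209), 1], [np.float64(-1.81), np.float64(-1.33), 0, 0, 0, np.float64(-0.262), 1], [np.float64(-2.21), np.float64(-1.53), 0, 0, 0, np.float64(-0.314), 1], [np.float64(-2.62), np.float64(-1.72), 0, 0, 0, np.float64(-0.367), 1], [np.float64(-3.04), np.float64(-1.88), 0, 0, 0, np.float64(-0.419), 1],
```

play_rows([
  [-0.33,-0.3,0,0,0,-0.052,1],
  [-0.68,-0.59,0,0,0,-0.105,1],
  [-1.04,-0.85,0,0,0,-0.157,1],
  [-1.42,-1.1,0,0,0,-0.209,1],
  [-1.81,-1.33,0,0,0,-0.262,1],
  [-2.21,-1.53,0,0,0,-0.314,1],
  [-2.62,-1.72,0,0,0,-0.367,1],
  [-3.04,-1.88,0,0,0,-0.419,1],
])

```text
time_s: 8.75
eef_pos: [0.5983, -0.1801, 0.2069]
eef_rot: [-0.101, 0.978, 0.18, -0.019]
force: [4.5, -5.2, 0.3]
gripper_width: 0.0002
```

```bash
python3 -c "
from h import *
rep('w7');stripe('w7')
orbit(-3,8,0.000)"
```

```text
t 8.75 alpha -69.2 tip rad 0.0506 tan -0.0014 z 0.0375 | F out 6.4 tan 2.3 z 0.3
comp px [282.  41.] area 3320 world [ 0.5602 -0.0757] dir 99.5 mod180; sd [0.0031 0.0065] from S dir 110.4
comp px [432. 192.] area 1483 world [ 0.6152 -0.0995] dir -172.7 mod180; sd [0.0027 0.0038] from S dir -0.2
[np.float64(-0.43), np.float64(-0.14), 0, 0, 0, np.float64(-0.052), 1], [np.float64(-0.86), np.float64(-0.26), 0, 0, 0, np.float64(-0.105), 1], [np.float64(-1.3), np.float64(-0.35), 0, 0, 0, np.float64(-0.157), 1], [np.float64(-1.75), np.float64(-0.42), 0, 0, 0, np.float64(-0.209), 1], [np.float64(-2.2), np.float64(-0.47), 0, 0, 0, np.float64(-0.262), 1], [np.float64(-2.65), np.float64(-0.49), 0, 0, 0, np.float64(-0.314), 1], [np.float64(-3.1), np.float64(-0.49), 0, 0, 0, np.float64(-0.367), 1], [np.float64(-3.55), np.float64(-0.46), 0, 0, 0, np.float64(-0.419), 1],
```

View pics/w7.png

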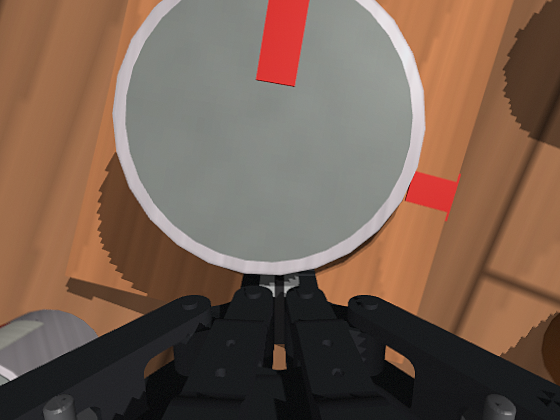

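play_rows([
  [-0.43,-0.14,0,0,0,-0.052,1],
  [-0.86,-0.27,0,0,0,-0.105,1],
  [-1.3,-0.36,0,0,0,-0.157,1],
  [-1.75,-0.44,0,0,0,-0.209,1],
  [-2.2,-0.49,0,0,0,-0.262,1],
  [-2.65,-0.52,0,0,0,-0.314,1],
  [-3.1,-0.52,0,0,0,-0.367,1],
  [-3.55,-0.5,0,0,0,-0.419,1],
])

```text
time_s: 9.8
eef_pos: [0.5622, -0.1854, 0.2068]
eef_rot: [-0.103, 0.994, -0.028, 0.003]
force: [1.7, -5.9, 1.4]
gripper_width: 0.0
```

```bash
python3 -c "
from h import *
rep('w8');stripe('w8')
orbit(-3,8,0.000)"
```

```text
t 9.80 alpha -93.2 tip rad 0.0510 tan -0.0020 z 0.0374 | F out 5.8 tan 2.0 z 1.4
comp px [285.  41.] area 3325 world [ 0.5708 -0.0743] dir 74.8 mod180; sd [0.0031 0.0065] from S dir 85.9
comp px [445. 125.] area 1183 world [ 0.6145 -0.0997] dir -151.2 mod180; sd [0.0027 0.003 ] from S dir -0.4
[np.float64(-0.45), np.float64(0.05), 0, 0, 0, np.float64(-0.052), 1], [np.float64(-0.9), np.float64(0.12), 0, 0, 0, np.float64(-0.105), 1], [np.float64(-1.34), np.float64(0.22), 0, 0, 0, np.float64(-0.157), 1], [np.float64(-1.77), np.float64(0.34), 0, 0, 0, np.float64(-0.209), 1], [np.float64(-2.2), np.float64(0.49), 0, 0, 0, np.float64(-0.262), 1], [np.float64(-2.62), np.float64(0.65), 0, 0, 0, np.float64(-0.314), 1], [np.float64(-3.04), np.float64(0.84), 0, 0, 0, np.float64(-0.367), 1], [np.float64(-3.44), np.float64(1.05), 0, 0, 0, np.float64(-0.419), 1],
```

play_rows([
  [-0.45,0.05,0,0,0,-0.052,1],
  [-0.9,0.12,0,0,0,-0.105,1],
  [-1.34,0.22,0,0,0,-0.157,1],
  [-1.77,0.34,0,0,0,-0.209,1],
  [-2.2,0.49,0,0,0,-0.262,1],
  [-2.62,0.65,0,0,0,-0.314,1],
  [-3.04,0.84,0,0,0,-0.367,1],
  [-3.44,1.05,0,0,0,-0.419,1],
])

```text
time_s: 10.85
eef_pos: [0.5272, -0.1752, 0.2067]
eef_rot: [-0.099, 0.967, -0.234, 0.024]
force: [-0.8, -7.3, 3.5]
gripper_width: -0.0001
```

```bash
python3 -c "
from h import *
rep('w9');stripe('w9')
orbit(-3,8,0.000)"
```

```text
t 10.85 alpha -117.3 tip rad 0.0514 tan -0.0025 z 0.0374 | F out 6.9 tan 2.7 z 3.5
comp px [288.  41.] area 3335 world [ 0.5811 -0.0774] dir 49.7 mod180; sd [0.0031 0.0066] from S dir 61.0
comp px [429.  55.] area 767 world [ 0.6142 -0.0987] dir 87.4 mod180; sd [0.0018 0.0029] from S dir 0.8
[np.float64(-0.39), np.float64(0.23), 0, 0, 0, np.float64(-0.052), 1], [np.float64(-0.77), np.float64(0.49), 0, 0, 0, np.float64(-0.105), 1], [np.float64(-1.13), np.float64(0.76), 0, 0, 0, np.float64(-0.157), 1], [np.float64(-1.48), np.float64(1.05), 0, 0, 0, np.float64(-0.209), 1], [np.float64(-1.81), np.float64(1.36), 0, 0, 0, np.float64(-0.262), 1], [np.float64(-2.13), np.float64(1.68), 0, 0, 0, np.float64(-0.314), 1], [np.float64(-2.42), np.float64(2.02), 0, 0, 0, np.float64(-0.367), 1], [np.float64(-2.71), np.float64(2.38), 0, 0, 0, np.float64(-0.419), 1],
```

play_rows([
  [-0.41,0.22,0.02,0,0,-0.052,1],
  [-0.79,0.47,0.02,0,0,-0.105,1],
  [-1.16,0.73,0.02,0,0,-0.157,1],
  [-1.51,1.02,0.02,0,0,-0.209,1],
  [-1.84,1.33,0.02,0,0,-0.262,1],
  [-2.16,1.65,0.02,0,0,-0.314,1],
  [-2.46,1.99,0.02,0,0,-0.367,1],
  [-2.75,2.35,0.02,0,0,-0.419,1],
])

```text
time_s: 11.9
eef_pos: [0.499, -0.1509, 0.2066]
eef_rot: [-0.092, 0.897, -0.43, 0.043]
force: [-2.4, -5.4, 3.2]
gripper_width: -0.0001
```

```bash
python3 -c "
from h import *
rep('w10');stripe('w10')
for n in ['top','scene']: cv2.imwrite('pics/%s10.png'%n,ctrl.get_image(n)[:,:,::-1])
orbit(-3,8,0.000)"
```

```text
t 11.90 alpha -141.3 tip rad 0.0518 tan -0.0038 z 0.0372 | F out 5.3 tan 2.7 z 3.2
comp px [296.  41.] area 3382 world [ 0.5894 -0.085 ] dir -156.6 mod180; sd [0.0031 0.0066] from S dir 35.0
[np.float64(-0.26), np.float64(0.37), 0, 0, 0, np.float64(-0.052), 1], [np.float64(-0.5), np.float64(0.76), 0, 0, 0, np.float64(-0.105), 1], [np.float64(-0.71), np.float64(1.16), 0, 0, 0, np.float64(-0.157), 1], [np.float64(-0.91), np.float64(1.57), 0, 0, 0, np.float64(-0.209), 1], [np.float64(-1.08), np.float64(1.99), 0, 0, 0, np.float64(-0.262), 1], [np.float64(-1.23), np.float64(2.42), 0, 0, 0, np.float64(-0.314), 1], [np.float64(-1.36), np.float64(2.86), 0, 0, 0, np.float64(-0.367), 1], [np.float64(-1.47), np.float64(3.3), 0, 0, 0, np.float64(-0.419), 1],
```

View pics/w10.png

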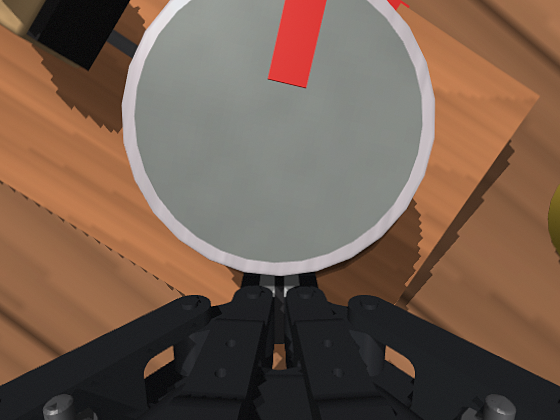

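View pics/scene10.png

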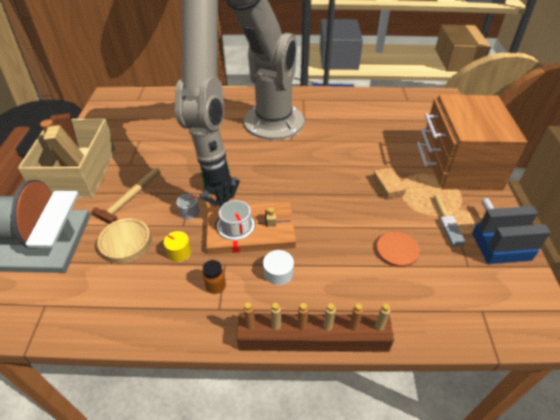

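```bash
python3 - <<'E'
from h import *
import pickle
s,p=pickle.load(open('pics/w10.pkl','rb'))
a=unproj("wrist",[[268,78],[284,8],[306,87],[323,8]],np.full(4,.088),p)
for i in (0,2):
    d=a[i+1]-a[i];print(np.degrees(np.arctan2(d[1],d[0])))
im=cv2.imread("pics/scene10.png")[190:260,200:280]; cv2.imwrite("pics/scene10c.png",cv2.resize(im,None,fx=8,fy=8,interpolation=cv2.INTER_CUBIC))
E
```

```text
25.36780437797464
26.703509689474206
```

View pics/scene10c.png

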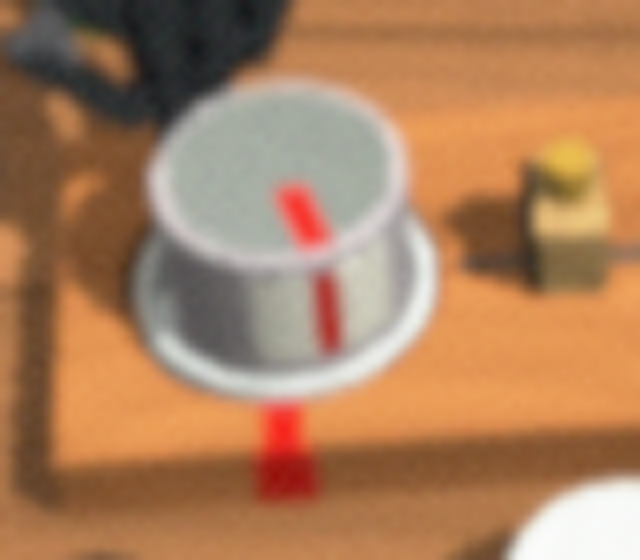

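```bash
python3 - <<'E'
from h import *
f=lambda a,z:unproj("scene",np.array(a)/8+[200,190],np.array(z))
a=f([[291,187],[314,244],[285,405],[148,185],[408,180],[285,80],[270,270]],[.088,.088,.03]+[.088]*4);print(a)
d=a[1]-a[0];print(np.degrees(np.arctan2(d[1],d[0])))
b=f([[327,313]],[.059]);print(b)
E
```

```text
[[ 0.57821698 -0.08890185  0.088     ]
 [ 0.60520076 -0.07857857  0.088     ]
 [ 0.62949919 -0.09131337  0.03      ]
 [ 0.57776997 -0.13945263  0.088     ]
 [ 0.57441131 -0.04794409  0.088     ]
 [ 0.52501828 -0.09571559  0.088     ]
 [ 0.61743546 -0.09273455  0.088     ]]
20.93551807976448
[[ 0.61148907 -0.0757055   0.059     ]]
```

play_rows([
  [-0.26,0.37,0,0,0,-0.052,1],
  [-0.5,0.76,0,0,0,-0.105,1],
  [-0.71,1.16,0,0,0,-0.157,1],
  [-0.91,1.57,0,0,0,-0.209,1],
  [-1.08,1.99,0,0,0,-0.262,1],
  [-1.23,2.42,0,0,0,-0.314,1],
])

```text
time_s: 12.8
eef_pos: [0.4863, -0.1261, 0.2063]
eef_rot: [-0.084, 0.819, -0.565, 0.057]
force: [-3.9, -3.5, 2.7]
gripper_width: -0.0003
```

```bash
python3 - <<'E'
from h import *
rep('w11');stripe('w11')
for n in ['top','scene']: cv2.imwrite('pics/%s11.png'%n,ctrl.get_image(n)[:,:,::-1])
im=cv2.imread("pics/scene11.png")[190:260,200:280]; cv2.imwrite("pics/scene11c.png",cv2.resize(im,None,fx=8,fy=8,interpolation=cv2.INTER_CUBIC))
E
```

```text
t 12.80 alpha -159.2 tip rad 0.0520 tan -0.0046 z 0.0368 | F out 4.9 tan 1.9 z 2.7
comp px [302.  41.] area 3407 world [ 0.5929 -0.0925] dir -175.6 mod180; sd [0.0031 0.0066] from S dir 15.9
```

View pics/scene11c.png

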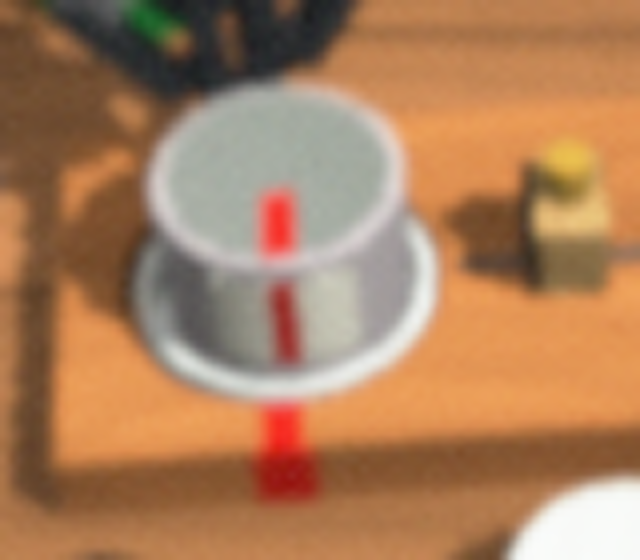

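View pics/w11.png

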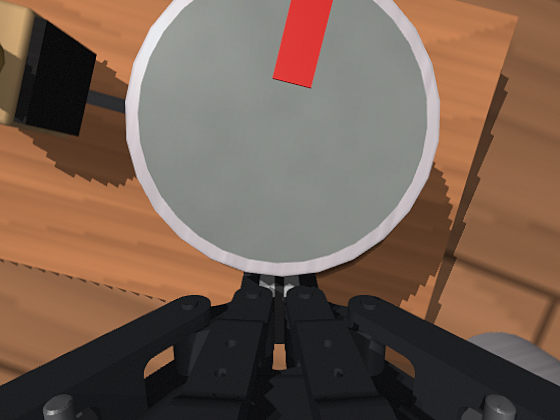

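play_rows([
  [-0.3,-0.11,0,0,0,0,1],
  [-0.9,-0.35,0,0,0,0,1],
  [-2.0,-0.75,0.5,0,0,0,1],
  [-2.8,-1.05,4,0,0,0,1],
  [-2.8,-1.05,9,0,0,0,1],
  [-2.8,-1.05,14,0,0,0,1],
  [-2.8,-1.05,17,0,0,0,1],
  [-2.8,-1.05,17,0,0,0,1],
])

```text
time_s: 13.95
eef_pos: [0.4608, -0.1358, 0.3796]
eef_rot: [-0.087, 0.82, -0.563, 0.061]
force: [-0.1, 0.6, -1.3]
gripper_width: -0.0003
```

```bash
python3 - <<'E'
from h import *
rep('w12');stripe('w12')
for n in ['top','scene']: cv2.imwrite('pics/%s12.png'%n,ctrl.get_image(n)[:,:,::-1])
print(ctrl.state()["joint_pos"])
E
```

```text
t 13.95 alpha -159.0 tip rad 0.0776 tan -0.0042 z 0.2105 | F out -0.1 tan -0.6 z -1.3
comp px [303.  63.] area 282 world [ 0.6214 -0.0949] dir -165.4 mod180; sd [0.0036 0.0039] from S dir 4.8
comp px [288.  94.] area 543 world [ 0.596  -0.0924] dir -174.1 mod180; sd [0.003  0.0086] from S dir 14.3
comp px [500. 129.] area 217 world [ 0.6291 -0.2522] dir 58.0 mod180; sd [0.0018 0.0055] from S dir -68.5
comp px [391. 286.] area 188 world [ 0.4866 -0.2215] dir 128.5 mod180; sd [0.0019 0.0052] from S dir -124.0
[ 0.18704754  0.15245594  0.00467179  2.09582938 -0.16644837  0.72456669
 -0.89713612]
```

View pics/w12.png

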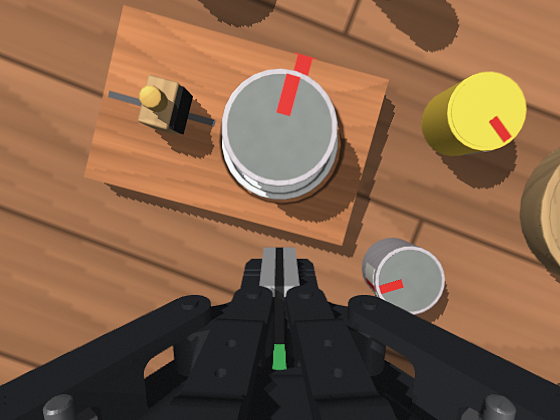

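Full-stripe view: stripe (wrist px 288,94) points at world 5.9°, stand front at 5.85° — the tin is turned right and standing flat. Next is the stop, pushed from its back.

```bash
cat >> h.py <<'E'
def pushp(y,z=0.046,th=12):
    a=np.radians(PHI+90);P,R=toolpose([S[0]+y*np.cos(a),S[1]+y*np.sin(a),z],PHI+90,th)
    return P,R*Rn.from_euler("z",np.pi)
E
python3 - <<'E'
from h import *
np.set_printoptions(precision=3,suppress=True)
s=ctrl.state();p0,R0=s["eef_pos"],rot(s)
a=pushp(.150,.20)
print(a[0],rel(p0,R0,*a)); print(rel(*a,*pushp(.145,.046)))
t=rel(p0,R0,*a)
for i in range(1,9):
    print([round(float(x),3) for x in t*i/8])
E
```

```text
[0.55  0.086 0.369] [ 9.019 22.11  -0.68  -0.381  0.233  1.286]
[  0.051  -0.497 -15.4     0.      0.      0.   ]
[1.127, 2.764, -0.085, -0.048, 0.029, 0.161]
[2.255, 5.527, -0.17, -0.095, 0.058, 0.322]
[3.382, 8.291, -0.255, -0.143, 0.088, 0.482]
[4.509, 11.055, -0.34, -0.19, 0.117, 0.643]
[5.637, 13.818, -0.425, -0.238, 0.146, 0.804]
[6.764, 16.582, -0.51, -0.286, 0.175, 0.965]
[7.891, 19.346, -0.595, -0.333, 0.204, 1.126]
[9.019, 22.11, -0.68, -0.381, 0.233, 1.286]
```

play_rows([
  [1.1,2.8,0,-0.048,0.029,0.161,1],
  [2.25,5.5,0,-0.095,0.058,0.322,1],
  [3.4,8.3,0,-0.143,0.088,0.482,1],
  [4.5,11.0,-0.2,-0.19,0.117,0.643,1],
  [5.6,13.8,-0.4,-0.238,0.146,0.804,1],
  [6.8,16.6,-0.5,-0.286,0.175,0.965,1],
  [7.9,19.3,-0.6,-0.333,0.204,1.126,1],
  [9.0,22.1,-0.7,-0.381,0.233,1.286,1],
])

```text
time_s: 15.1
eef_pos: [0.5505, 0.0862, 0.368]
eef_rot: [0.104, 0.993, 0.054, 0.004]
force: [0.1, -0.1, -0.1]
gripper_width: -0.0
```

```bash
cat >> h.py <<'E'
def rep2(name=None):
    s=ctrl.state();R=rot(s).as_matrix();tip=s["eef_pos"]+.173*R[:,2];f=np.radians(PHI)
    M=np.array([[np.cos(f),np.sin(f)],[-np.sin(f),np.cos(f)]])
    print("t %.2f tip stand xy"%s["time_s"],(M@(tip[:2]-S)).round(4),"z %.4f"%tip[2],"F stand",(M@s["force"][:2]).round(1),s["force"][2].round(1),"roterr",(rot(s)*pushp(.1)[1].inv()).as_rotvec().round(3))
    if name:
        import pickle;p=ctrl.camera_params("wrist");im=ctrl.get_image("wrist");cv2.imwrite(f"pics/{name}.png",im[:,:,::-1]);pickle.dump((s,p),open(f"pics/{name}.pkl","wb"))
E
python3 - <<'E'
from h import *
rep2('w13');stripe('w13')
np.set_printoptions(precision=3,suppress=True)
s=ctrl.state();print(rel(s["eef_pos"],rot(s),*pushp(.145,.046)))
E
```

```text
t 15.10 tip stand xy [0.0002 0.1504] z 0.1988 F stand [ 0.1 -0.1] -0.1 roterr [-0.     0.003  0.005]
comp px [346. 283.] area 226 world [ 0.6217 -0.0436] dir -171.0 mod180; sd [0.0033 0.005 ] from S dir 46.6
[ -0.077  -1.033 -15.274  -0.001  -0.003  -0.018]
```

View pics/w13.png

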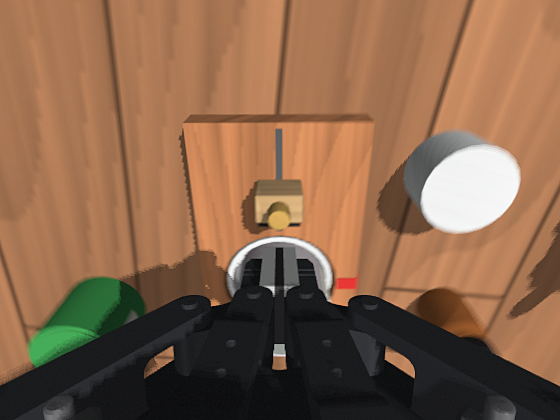

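play_rows([
  [0,-0.2,-4,0,0,0,1],
  [0,-0.4,-9,0,0,0,1],
  [0,-0.5,-13,0,0,0,1],
  [0,-0.5,-15.3,0,0,0,1],
  [0,-0.5,-15.3,0,0,0,1],
  [0,-0.5,-15.3,0,0,0,1],
])

```text
time_s: 15.9
eef_pos: [0.5508, 0.0806, 0.2171]
eef_rot: [0.103, 0.993, 0.051, 0.006]
force: [-0.6, -0.5, 0.3]
gripper_width: -0.0001
```

```bash
python3 - <<'E'
from h import *
rep2('w14')
cv2.imwrite('pics/scene14.png',ctrl.get_image('scene')[:,:,::-1])
im=cv2.imread("pics/scene14.png")[170:270,200:320]; cv2.imwrite("pics/scene14c.png",cv2.resize(im,None,fx=6,fy=6,interpolation=cv2.INTER_CUBIC))
E
```

```text
t 15.90 tip stand xy [0.0004 0.1451] z 0.0478 F stand [-0.6 -0.5] 0.3 roterr [ 0.002 -0.001  0.   ]
```

View pics/scene14c.png

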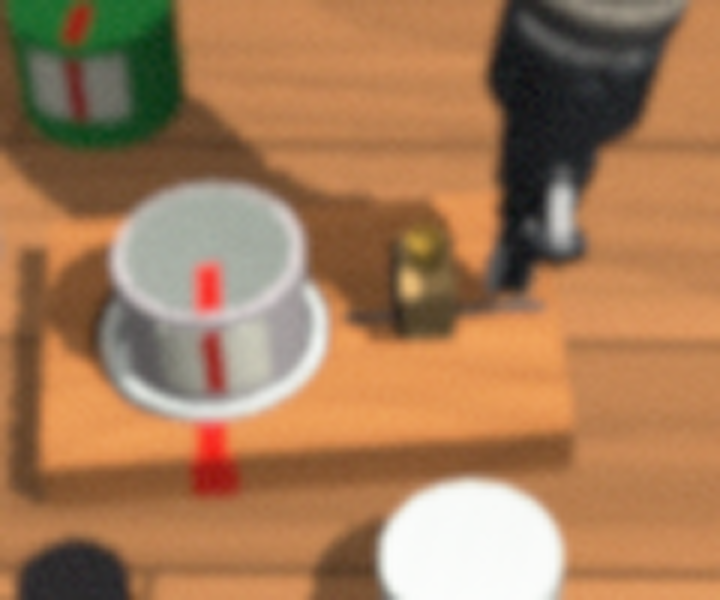

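View pics/w14.png

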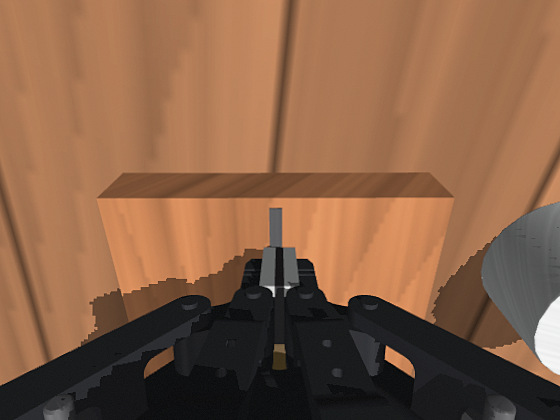

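play_rows([
  [0.05,-0.5,0,0,0,0,1],
  [0.1,-1.0,0,0,0,0,1],
  [0.14,-1.4,0,0,0,0,1],
  [0.18,-1.8,0,0,0,0,1],
  [0.22,-2.2,0,0,0,0,1],
  [0.26,-2.6,0,0,0,0,1],
  [0.3,-3.0,0,0,0,0,1],
])

```text
time_s: 16.88
eef_pos: [0.5538, 0.0506, 0.217]
eef_rot: [0.103, 0.993, 0.051, 0.006]
force: [-1.1, 3.2, 3.7]
gripper_width: 0.0001
```

```bash
python3 -c "
from h import *
rep2()"
```

```text
t 16.88 tip stand xy [0.0005 0.115 ] z 0.0477 F stand [-0.8  3.3] 3.7 roterr [ 0.002 -0.001  0.001]
```

play_rows([
  [0.04,-0.4,0,0,0,0,1],
  [0.08,-0.8,0,0,0,0,1],
  [0.12,-1.2,0,0,0,0,1],
  [0.16,-1.6,0,0,0,0,1],
  [0.2,-2.0,0,0,0,0,1],
  [0.23,-2.3,0,0,0,0,1],
])

```text
time_s: 17.62
eef_pos: [0.5562, 0.0273, 0.217]
eef_rot: [0.104, 0.993, 0.051, 0.006]
force: [0.2, 3.1, 3.0]
gripper_width: 0.0
```

```bash
python3 - <<'E'
from h import *
rep2()
cv2.imwrite('pics/scene15.png',ctrl.get_image('scene')[:,:,::-1])
im=cv2.imread("pics/scene15.png")[170:270,200:320]; cv2.imwrite("pics/scene15c.png",cv2.resize(im,None,fx=6,fy=6,interpolation=cv2.INTER_CUBIC))
E
```

```text
t 17.62 tip stand xy [0.0005 0.0915] z 0.0477 F stand [0.5 3. ] 3.0 roterr [ 0.002 -0.002  0.   ]
```

View pics/scene15c.png

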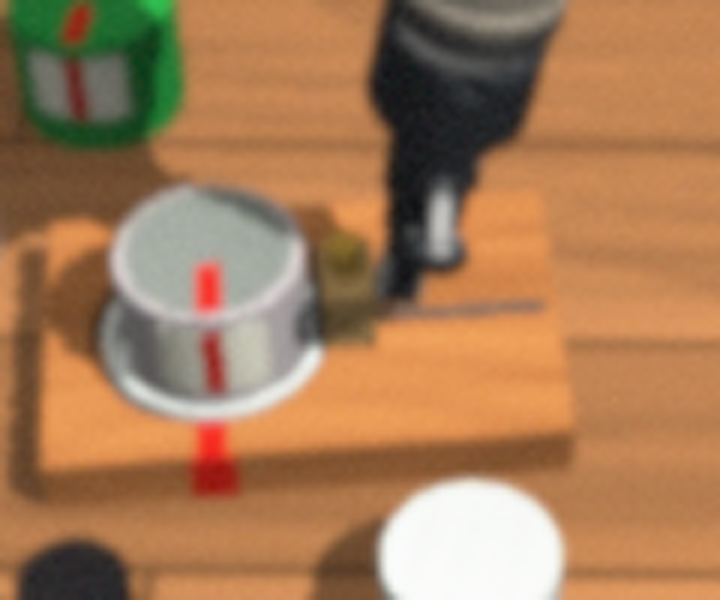

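play_rows([
  [0.01,-0.1,0,0,0,0,1],
  [0.02,-0.2,0,0,0,0,1],
])

```text
time_s: 17.92
eef_pos: [0.5563, 0.0257, 0.217]
eef_rot: [0.103, 0.993, 0.051, 0.006]
force: [0.5, 3.6, 1.2]
gripper_width: -0.0001
```

play_rows([
  [0.01,-0.1,0,0,0,0,1],
  [0.01,-0.1,0,0,0,0,1],
])

```text
time_s: 18.18
eef_pos: [0.5564, 0.025, 0.217]
eef_rot: [0.103, 0.993, 0.051, 0.006]
force: [0.1, 3.8, 2.4]
gripper_width: 0.0
```

play_rows([
  [0.01,-0.1,0,0,0,0,1],
  [0.01,-0.1,0,0,0,0,1],
])

```text
time_s: 18.42
eef_pos: [0.5564, 0.0246, 0.217]
eef_rot: [0.103, 0.993, 0.051, 0.006]
force: [-0.2, 7.0, 3.7]
gripper_width: 0.0005
```

```bash
python3 - <<'E'
from h import *
rep2('w16');print(ctrl.state()["force"])
for n in ['top','scene']: cv2.imwrite(f'pics/{n}16.png',ctrl.get_image(n)[:,:,::-1])
im=cv2.imread("pics/scene16.png")[190:250,210:290]; cv2.imwrite("pics/scene16c.png",cv2.resize(im,None,fx=10,fy=10,interpolation=cv2.INTER_CUBIC))
E
```

```text
t 18.43 tip stand xy [0.0004 0.0891] z 0.0477 F stand [0.5 7. ] 3.7 roterr [ 0.003 -0.001  0.001]
[0.03235233 5.83351192 2.31498503]
```

View pics/scene16c.png

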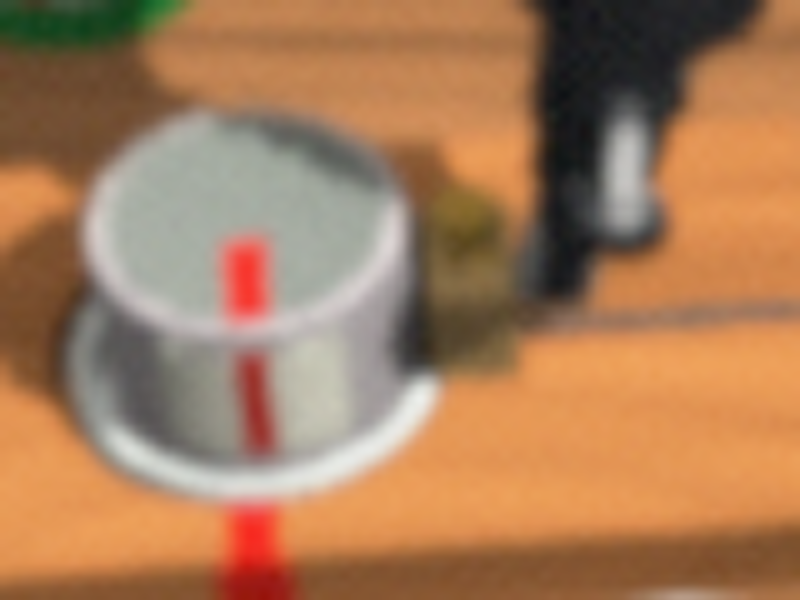

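play_rows([
  [0.01,-0.05,0,0,0,0,1],
  [0.01,-0.1,0,0,0,0,1],
  [0.01,-0.1,0,0,0,0,1],
])

```text
time_s: 18.95
eef_pos: [0.5564, 0.0242, 0.217]
eef_rot: [0.103, 0.993, 0.052, 0.006]
force: [-0.0, 8.4, 4.9]
gripper_width: 0.0
```

play_rows([
  [-0.02,0.2,0,0,0,0,1],
  [-0.07,0.7,0,0,0,0,1],
  [-0.2,2,0,0,0,0,1],
  [-0.4,4,0,0,0,0,1],
  [-0.5,5,4,0,0,0,1],
  [-0.5,5,9,0,0,0,1],
  [-0.5,5,14,0,0,0,1],
  [-0.5,5,17,0,0,0,1],
])

```text
time_s: 19.95
eef_pos: [0.5515, 0.0743, 0.3896]
eef_rot: [0.103, 0.993, 0.051, 0.007]
force: [0.4, -0.1, -0.8]
gripper_width: 0.0
```

play_rows([
  [0,5,1,0,0,0,1],
  [0,10,2,0,0,0,1],
  [0,10,2,0,0,0,1],
])

```text
time_s: 20.32
eef_pos: [0.5502, 0.1791, 0.4078]
eef_rot: [0.102, 0.993, 0.055, 0.007]
force: [-0.1, -0.4, -0.6]
gripper_width: 0.0002
```

```bash
python3 - <<'E'
from h import *
rep2('w17')
for n,(a,b,c,d) in {'top':(170,255,265,385),'scene':(185,265,205,305)}.items():
    cv2.imwrite(f'pics/{n}17.png',ctrl.get_image(n)[:,:,::-1])
    im=cv2.imread(f"pics/{n}17.png")[a:b,c:d]; cv2.imwrite(f"pics/{n}17c.png",cv2.resize(im,None,fx=6.5,fy=6.5,interpolation=cv2.INTER_CUBIC))
E
```

```text
t 20.32 tip stand xy [0.0105 0.2437] z 0.2384 F stand [-0.1 -0.4] -0.6 roterr [ 0.005 -0.002  0.009]
```

View pics/scene17c.png

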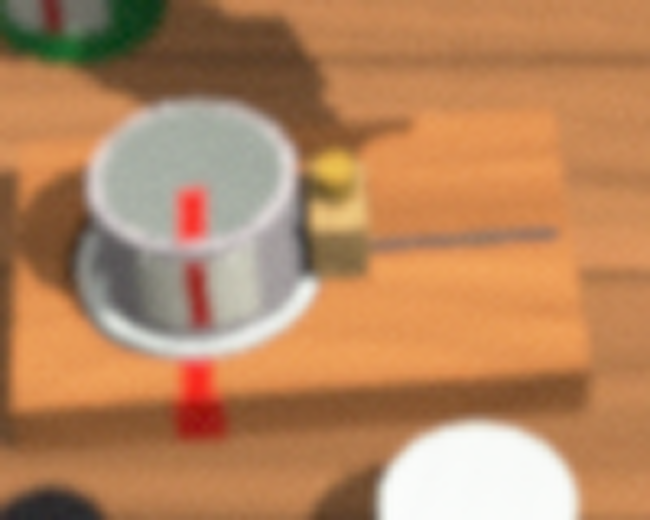

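View pics/top17c.png

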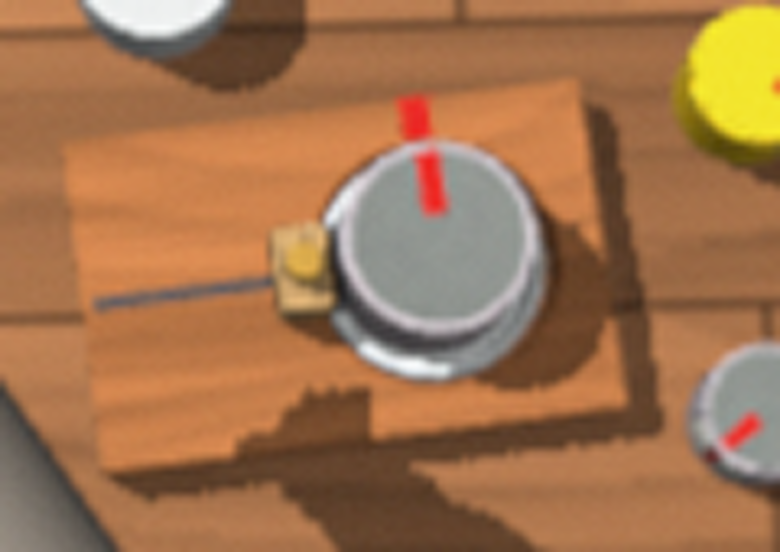

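View pics/w17.png

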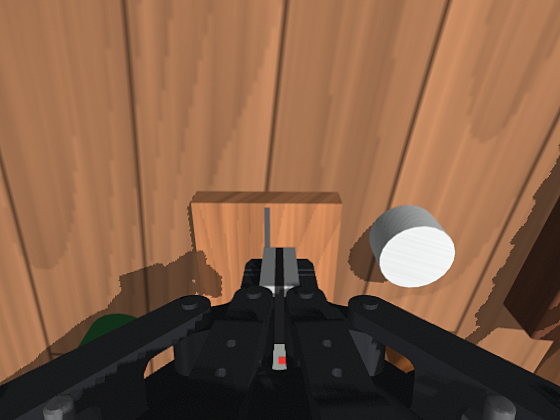

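```bash
python3 - <<'E'
from h import *
np.set_printoptions(precision=4,suppress=True)
f=np.radians(PHI);M=np.array([[np.cos(f),np.sin(f)],[-np.sin(f),np.cos(f)]])
for n,o,pts in [('top',(265,170),[[436,213],[427,155],[305,258],[338,238],[536,235],[414,98]]),('scene',(205,185),[[190,190],[191,243],[334,172],[86,180],[301,172],[201,435]])]:
    a=unproj(n,np.array(pts)/6.5+o,np.array([.088,.088,.0845,.088,.088,.03]))
    d=a[1]-a[0];print(n,"stripe",np.degrees(np.arctan2(d[1],d[0])),"stand knob",M@(a[2,:2]-S),"lid L/R",M@(a[3,:2]-S),M@(a[4,:2]-S),"mark",M@(a[5,:2]-S))
E
```

```text
top stripe 6.522849421956482 stand knob [0.     0.0629] lid L/R [0.0068 0.0468] [-0.0032 -0.0438] mark [ 0.0797 -0.0033]
scene stripe 5.944767375199138 stand knob [0.0046 0.0658] lid L/R [ 0.0029 -0.0416] [0.0067 0.0516] mark [0.1017 0.002 ]
```

```bash
python3 - <<'E'
from h import *
import pickle
s=ctrl.state();s12,_=pickle.load(open('pics/w12.pkl','rb'))
t=rel(s["eef_pos"],rot(s),s12["eef_pos"]+[0,0.03,0.0],rot(s12))
for i in range(1,9): print([round(float(x),3) for x in t*i/8])
E
```

```text
[-1.13, -3.48, -0.336, 0.048, -0.03, -0.161]
[-2.261, -6.96, -0.671, 0.096, -0.06, -0.321]
[-3.391, -10.44, -1.007, 0.144, -0.09, -0.482]
[-4.522, -13.92, -1.343, 0.192, -0.12, -0.643]
[-5.652, -17.4, -1.678, 0.24, -0.15, -0.804]
[-6.782, -20.88, -2.014, 0.288, -0.18, -0.964]
[-7.913, -24.36, -2.35, 0.336, -0.21, -1.125]
[-9.043, -27.84, -2.685, 0.384, -0.239, -1.286]
```

play_rows([
  [-1.1,-3.5,0,0.048,-0.03,-0.161,1],
  [-2.3,-7,0,0.096,-0.06,-0.321,1],
  [-3.4,-10.4,0,0.144,-0.09,-0.482,1],
  [-4.5,-13.9,0,0.192,-0.12,-0.643,1],
  [-5.7,-17.4,0,0.24,-0.15,-0.804,1],
  [-6.8,-20.9,0,0.288,-0.18,-0.964,1],
  [-7.9,-24.4,-1,0.336,-0.21,-1.125,1],
  [-9,-27.8,-2,0.384,-0.239,-1.286,1],
])

```text
time_s: 21.48
eef_pos: [0.4603, -0.1077, 0.3866]
eef_rot: [-0.087, 0.817, -0.567, 0.062]
force: [0.1, 0.0, -0.2]
gripper_width: -0.0001
```

play_rows([
  [0,0,0,0,0,0,1],
  [0,0,0,0,0,0,1],
])

```text
time_s: 21.72
eef_pos: [0.4614, -0.1055, 0.3869]
eef_rot: [-0.087, 0.819, -0.563, 0.062]
force: [0.2, 0.5, 0.2]
gripper_width: 0.0001
```

```bash
python3 - <<'E'
from h import *
rep('w18');stripe('w18')
im=cv2.imread("pics/w18.png")[20:250,80:400]; cv2.imwrite("pics/w18c.png",cv2.resize(im,None,fx=2.5,fy=2.5,interpolation=cv2.INTER_CUBIC))
E
```

```text
t 21.73 alpha -159.0 tip rad 0.0661 tan -0.0321 z 0.2179 | F out -0.4 tan -0.4 z 0.2
comp px [332.  79.] area 286 world [ 0.6218 -0.0897] dir -175.5 mod180; sd [0.0036 0.0041] from S dir 10.3
comp px [324. 111.] area 517 world [ 0.5964 -0.093 ] dir -174.4 mod180; sd [0.003  0.0086] from S dir 13.0
comp px [527. 143.] area 222 world [ 0.63   -0.2498] dir 58.0 mod180; sd [0.002  0.0055] from S dir -67.9
comp px [419. 296.] area 181 world [ 0.4868 -0.2185] dir 128.2 mod180; sd [0.0019 0.0052] from S dir -124.6
```

View pics/w18c.png

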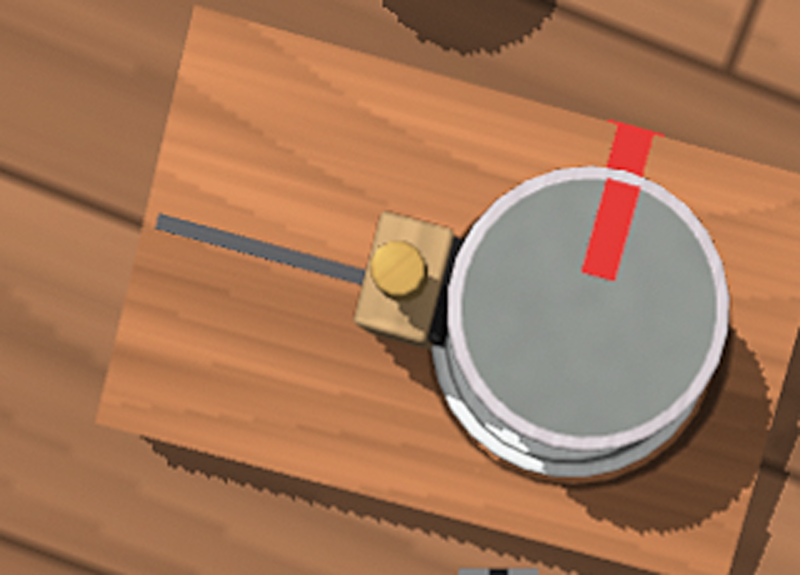

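The view shows the stripe at crop (610,230) in line with the mark at (633,145), and the pad against the tin at (445,290). The gripper is well clear, so I'm handing in.

```bash
python3 -c "
from rig import ctrl
print(ctrl.finish_job())"
```

```text
the job is handed in; nothing more can be done
None
```

I handed the job in at about 22 s of the 72 s allowed, with the label turned to the red front mark and the stop's rubber pad resting on the tin.

- **Rolling:** I pressed the shut fingertips low on the side of the large grey tin in the stand and carried them about 165° round the spindle. The press read about 4 to 7 N at each check.
- **Stop:** I pushed the stop from its back. It slid at about 3 N, and the push rose to 8.4 N once the pad was on the tin. I then drew the arm back and lifted it clear.

**Last checks:**
- The lid stripe points at 5.6° in the wrist view, with 5.9° and 6.5° from the other two cameras. The stand's front direction is 5.85°.
- In the pictures the tin stands flat, the pad touches it, the nearby things I could see look unmoved, and the gripper is clear.

**Disagreements:**
- The tin's axis sits about 3 to 4 mm towards the stop from the spindle. Measured from that axis to the mark itself, the label is about 2.5 to 3° off; measured against the stand's front direction it is within about 0.5°.
- The cameras differ by 2 to 4 mm in position. That is within what I allowed for, but I confirmed the pad contact mainly by the force rise and the close view.

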